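# Snap a push stick onto its stud with the bench pliers

## Robot

A 7-joint arm with a two-finger parallel gripper is mounted at the origin on the work surface. World frame = base frame: x ahead of the robot, y to its left, z up, the work surface at z = 0. Lengths are in m, angles in rad, forces in N, time in s.
With the tool pointing down it reaches from about 0.4 to 0.85 m from the base axis. Payload 10.4 kg.
Tool frame: the origin (TCP) lies between the finger pads; the fingertips stand ahead of it and the grasp point (between the pads) lies 5 mm behind it (manip.tip_extent is the z of the fingertips in the tool frame, in m); z points along the fingers, y is the line along which they close (so a half turn about z gives the same grasp; the last joint's range is limited). The gripper opens to 85 mm and grips with 20 to 120 N. Pads are 22 mm wide; open, the fingers measure 114 mm over their backs; the gripper's body (76 mm by 85 mm) begins 54 mm behind the grasp point. The pads swing forward as they close: fully open they stand 13 mm farther back than shut.
Start: joints at [1.108, 0.332, -0.065, 1.46, 0.022, 1.35, -0.088], TCP at [0.266, -0.566, 0.221] pointing down, gripper open.
Joint ranges: [-2.6, 2.6], [-0.5, 2.12], [-1.47, 1.34], [0.16, 2.42], [-1.27, 4.41], [0.06, 2.06], [-2.6, 2.6]. Speed limits (rad/s): [2.22, 2.22, 2.79, 2.79, 3.14, 3.14, 3.14].

## Interface

Orientations are given as a unit quaternion [x, y, z, w].
In Python, from workcell import status, viewer, manip gives the robot as it stands.
- The arm moves only by the tool play_rows, never from a script. Its argument "plan" is one flat list of numbers, 7 for each row, row after row: the turn, a rotation vector about the tool's x, y, z in degrees, then the shift along the tool's x, y, z in m, then the opening, from 0 (shut) to 1 (fully open). In form: [ax, ay, az, dx, dy, dz, grip, ax, ay, az, dx, dy, dz, grip, ...]. A call has 1 to 20 rows; each row is the pose to reach, as a shift and turn from the pose commanded when the call began, along the tool's axes at that moment; what a row does not reach only later rows make up. A row lasts 1/8 s, in which the tool goes at most 62.5 mm and 10.7 degrees, less where a joint would pass 70% of its speed; a pose out of reach is approached as far as the arm can. A call with a gripper value outside its range is refused whole. The fingers move at their own pace and stop on an object; "squeeze" is the grip in N (left out, the last holds). Time passes only in rows, so rows that repeat a pose let the fingers close. It gives the time, the measured TCP pose, the force, the opening and the grip force at its end, in the units of the state.
- status.get_obs(): the state, without advancing time (a new reading comes with each control period).
- viewer.camera(name): name is "scene" or "top" or "wrist"; returns the picture (480x640x3 uint8, red, green, blue); there is no depth.
- viewer.camera_model(name): a dict with "fx", "fy", "cx", "cy" (pixels), "R" (3x3) and "t" (3): a world point X has camera coordinates R X + t. Camera axes: x right, y down, z forward; pixel columns grow to the right and rows downward; lengths in m; the calibration is good to about 2 mm. A picture is of the moment at which its call begins: read the wrist's pose just before it. camera_model takes no time and is no camera call; for the wrist camera it gives the pose at the moment of the call.
- manip.hand_in(): hands the job in; it is judged then, once.
The state is a dict: "clock": time; "joint_pos": joint angles; "joint_velocities": joint speeds; "tau": joint torques, N m; "position": TCP position; "ee_rot": TCP orientation; "ft_force": force on the tool from outside, world axes, zero at the start; "torque": the same for the moment, N m; "grip_width": opening from 0.0 (shut) to 1.0 (fully open); "grasp_force": force on a finger pad.
Only numpy, scipy, OpenCV 4.12 (cv2) and the standard library are available. Lean on these libraries where they do the work, as an engineer would, in place of code of your own. Each camera call takes 0.05 s, during which the arm holds its last target. There are 200 camera calls.

## Task

Take the push stick with the hole in its steel end, set the hole over the stud between the open jaws of the bench pliers so that its wooden part lies on the rest, and let go of it. Then press the upper handle of the pliers down, gently and only until the catches click out over the plate - without squeezing on hard after the click - and let the pliers spring open again, leaving the stick snapped fully down on the jaw. Leave everything else on the bench where it is.

Things in the scene. Friction and masses are not known exactly. Their poses are not given: they have to be found in the camera images.
- stick: Wooden push stick, 180 x 40 mm, 80 g, wood 10 mm thick (x -50 to +85 mm). Its -x end is a bare steel plate 4 mm thick (x -95 to -50) with a 16 mm through hole at x = -75; undersides flush. Origin on the underside, mid-width, 75 mm from the hole: a good place to grip it across its 40 mm width. x runs from hole to wooden end, z up.
- eye (a point): Centre of the hole of the push stick, at its underside; axes as the stick.
- pliers: Snap pliers held fixed in a grey clamp foot. Origin on the table right under the stud; handle end to its -x, hinge to +x (hinge axis along y, 80 mm from the stud, 72 mm high). The lower jaw is a steel block 50 x 44 mm with a flat top 50 mm above the table. The stick goes on along y, its wooden end to +y, level with the jaw when snapped.
- rest_top (a point): Top of the rest that carries the wooden part: a post 16 x 14 mm, 110 mm from the stud on the pliers' +y side, as high as the jaw (50 mm). Nothing higher than 12 mm stands between it and the jaw.
- stud (a point): Foot of the stud on the jaw's flat top; axes as the pliers. A 13 mm post, its tapered tip (8 mm wide) ends 16 mm up. On its two y sides spring catches stand out to 22 mm across, sharpest 6.4 mm up, ramped above. A plate set on rests loosely on the ramps, underside 10 to 13 mm up; pressed (8 to 22 N here) it drives the catches in and snaps once its underside is 2 mm up.
- lever (a joint): Angle of the sprung upper half, rad: 0 fully open (it springs back there when let go), growing as the handle is pressed down. Its foot meets a loosely set plate at 0.18 to 0.36, the click comes at 0.32 to 0.50, different each time because the foot's length is adjusted by an unknown 0 to 12 mm; 0.01 to 0.03 after the click the foot is hard down on the seated plate.
- handle: Upper half of the pliers: two steel bars, open between them so that the stud shows from above, joined to a black sleeve 95 x 26 x 16 mm, the handle, at the free end. Origin on the hinge axis. Under the bars a foot of two prongs, 29 mm apart along y, straddles the stud; open, they stay 32 mm or more above the jaw's top, so a level stick passes between them and the stud's tip.
- press (a point): Where to press the handle: on its top, 20 mm from the free end, 190 mm from the hinge axis. Open, it slopes up 0.43 rad to the free end. Pressing down: first about 30 mm free travel or more (2 N), rising to 5 to 10 N, falling to about 4 N (catches in, not yet snapped), then at the click (58 to 95 mm down) to under 3 N, then a hard stop; over 20 N is too hard.
- blank: Another push stick of the same size but without a hole in its steel end; to be left alone. Origin as for the first.
- spanner: A spanner 180 mm long lying on the bench, to be left alone; origin under its middle.
- driver: A screwdriver 200 mm long lying on the bench, to be left alone; origin under its middle.
- offcut: A wooden offcut 50 x 36 x 20 mm, to be left alone; origin under its middle.
- glue: A standing glue bottle 52 mm across, 140 mm high, to be left alone; origin under its middle.
- tin: A standing tin 70 mm across, 80 mm high, to be left alone; origin under its middle.
- brush: A brush 200 mm long lying on the bench, to be left alone; origin under its middle.
There are look-alikes about, which are no part of the job. What is shaped like the stick but green is not meant.

How it is judged:
On the way, in this order (a step that is already met when the one before it is completed fails the run):
1. the stick's hole is over the stud, resting loosely on the catches, let go of, with the pliers still open (horizontal distance between eye and stud below 0.006 m and z of eye in the frame of stud between 0.005 and 0.016 m and contact force between the fingers and stick below 0.1 N and value of joint lever below 0.1 rad), for 0.2 s.
2. the pliers' foot presses on the plate, not yet snapped (contact force between handle and stick above 2 N and z of eye in the frame of stud above 0.003 m and value of joint lever above 0.15 rad).
3. with the pliers closed the plate is snapped down under the catches (z of eye in the frame of stud below 0.0018 m and value of joint lever above 0.28 rad), for 0.1 s.
At the end, for the whole second after the job is handed in: The stick lies level (within 0.06 rad) with its hole on the stud (within 5 mm sideways), its plate snapped down under the catches to within 2 mm of the jaw's flat top, at rest and let go of; the pliers have sprung open again (lever below 0.06 rad); everything else is within 30 mm of where it was (z of eye in the frame of stud between -0.002 and 0.002 m and horizontal distance between eye and stud below 0.005 m and angle between stick's own z axis and vertical below 0.06 rad and value of joint lever below 0.06 rad and linear speed of stick below 0.02 m/s and contact force between the fingers and stick below 0.1 N and contact force between the fingers and handle below 0.1 N); the robot touches nothing.
It fails at once if the handle is pushed with more than 20 N (contact force between any of the fingers, the arm and handle above 20 N).
It fails at once if another thing on the bench is moved by more than 30 mm (distance of any of blank, spanner, driver, offcut, glue, tin, brush from where it was at the start of the episode above 0.03 m).
It also fails if it takes over 72 s, if anything falls off the work surface, if the arm or the gripper's body presses on something with over 40 N, if the wrist force passes 120 N, or if a joint passes its speed limit or range.

## Working session

There is one attempt and no reset: what is moved stays moved. The work goes in short steps, Python scripts to look and compute and a tool call to move; the robot and the scene stay as the last step left them, time stands still between calls to the robot, and variables do not carry over. Pictures are saved under pics/ and viewed, at most 10 in all, crops included, and the job is handed in when it is done.

Besides the shell and the picture viewer there is one more tool, called after "Request:" as a command line: name --argument value ..., lists and objects as JSON in quotes. play_rows: Moves the arm, as the interface text tells. Its arguments: {"type":"object","properties":{"plan":{"type":"array","items":{"type":"number"}},"squeeze":{"type":"number"}},"required":["plan"]}

```bash
ls; mkdir -p pics; python3 - <<'E'
from workcell import status, viewer, manip
import cv2,json
o=status.get_obs();print({k:o[k] for k in("clock","position","ee_rot","grip_width")},manip.tip_extent)
for n in("scene","top"):
    im=viewer.camera(n);cv2.imwrite(f"pics/{n}0.png",im[:,:,::-1]);m=viewer.camera_model(n);print(n,m)
E
```

```text
pics
{'clock': 0.0, 'position': array([ 0.2659112 , -0.56517193,  0.21982059]), 'ee_rot': array([ 9.75920381e-01,  2.18125884e-01, -1.86265750e-04, -6.88792984e-04]), 'grip_width': 1.0025981158757487} 0.014
scene {'fx': 537.3337935711646, 'fy': 537.3337935711646, 'cx': 324.4157118205164, 'cy': 239.3878532900117, 'R': array([[-0.7572991 ,  0.65297945,  0.01076626],
       [ 0.4950293 ,  0.58471162, -0.64269613],
       [-0.42596253, -0.48138358, -0.76604554]]), 't': array([ 0.41983932, -0.17621013,  1.52178041])}
top {'fx': 448.8469210233851, 'fy': 448.8469210233851, 'cx': 311.7372409607955, 'cy': 244.7318072581953, 'R': array([[-0.02829121, -0.99918999, -0.02861778],
       [-0.99007705,  0.03195255, -0.13684466],
       [ 0.13764822,  0.02446231, -0.99017906]]), 't': array([-0.00161926,  0.53657745,  0.93790189])}
```

View pics/top0.png

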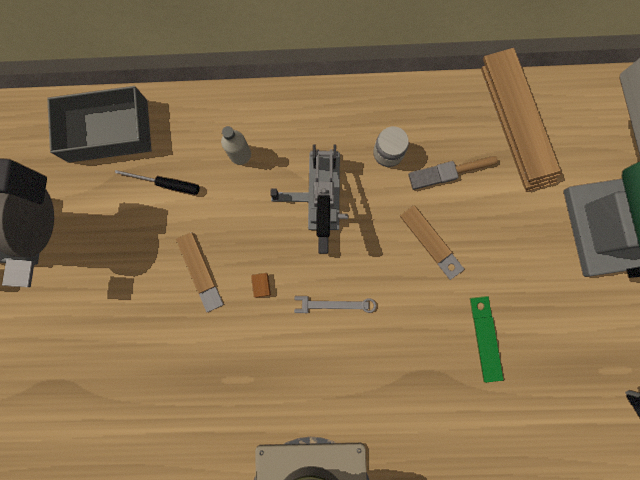

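View pics/scene0.png

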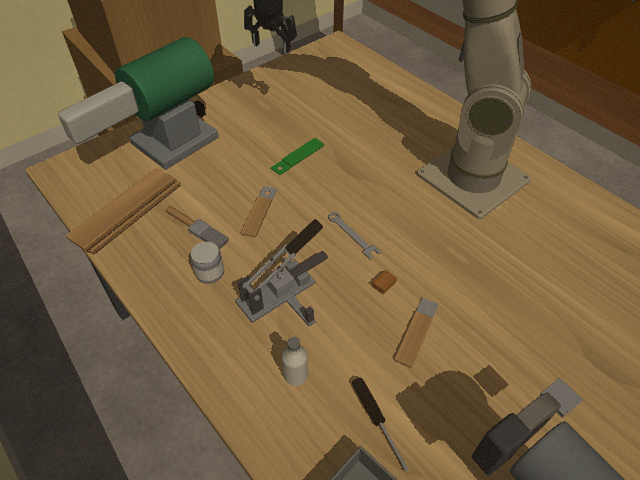

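The top view shows two bare-wood sticks: A at (432,240), with a dark hole in its steel end at (452,268), and B at (200,270), whose steel end at (211,298) looks plain. A green one with a hole lies at (487,340). A fits, since it is wooden and has the hole. B looks like the blank and the green one is excluded. The pliers are at (323,190), with the handle towards the robot and the rest at (275,195). I'll confirm in one crop.

```bash
cat > h.py <<'E'
import numpy as np,cv2
from workcell import status,viewer,manip
def ray(m,u,v,z):
    d=m["R"].T@np.array([(u-m["cx"])/m["fx"],(v-m["cy"])/m["fy"],1]);c=-m["R"].T@m["t"]
    return c+d*(z-c[2])/d[2]
def proj(m,X):
    p=m["R"]@np.asarray(X)+m["t"];return np.array([m["fx"]*p[0]/p[2]+m["cx"],m["fy"]*p[1]/p[2]+m["cy"]])
def tri(ms,uvs):
    A=[];b=[]
    for m,(u,v) in zip(ms,uvs):
        d=m["R"].T@np.array([(u-m["cx"])/m["fx"],(v-m["cy"])/m["fy"],1]);d/=np.linalg.norm(d);P=np.eye(3)-np.outer(d,d)
        A.append(P);b.append(P@(-m["R"].T@m["t"]))
    return np.linalg.lstsq(np.vstack(A),np.hstack(b),rcond=None)[0]
E
python3 - <<'E'
import cv2,numpy as np
t=cv2.imread("pics/top0.png");s=cv2.imread("pics/scene0.png")
a=cv2.resize(t[195:285,395:475],(400,450)[:2] if 0 else (400,450),interpolation=cv2.INTER_CUBIC)[:300*0+450]
b=cv2.resize(t[140:260,260:367],(400,450),interpolation=cv2.INTER_CUBIC)
cv2.imwrite("pics/c1.png",np.hstack([a,b]))
E
```

```text
(no output)
```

View pics/c1.png

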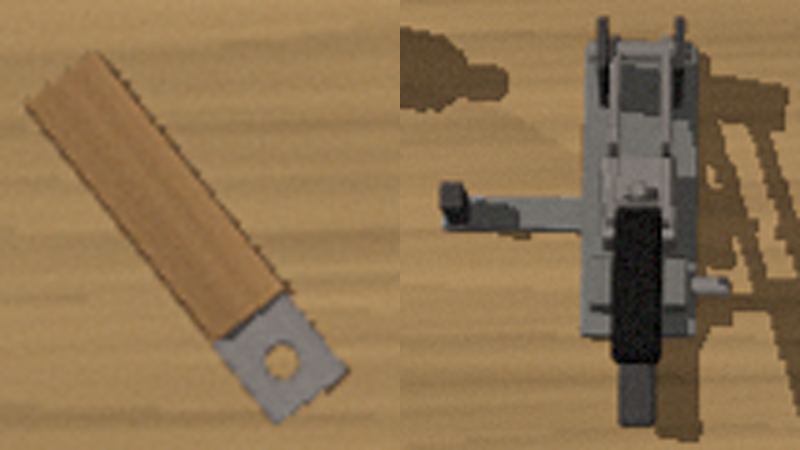

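The crop confirms the hole in stick A, at crop (282,360), i.e. top (451.4,267). The stud's tip shows at crop (643,190), i.e. top (325,190.7), and the rest's top at crop (452,190).

```bash
cat >> h.py <<'E'
from scipy.spatial.transform import Rotation as Rn
def rel(p,yaw_x=None,Rt=None):
    """shift in tool axes & rotvec deg to reach TCP p with tool x at yaw_x, z down"""
    o=status.get_obs();R0=Rn.from_quat(o["ee_rot"])
    if Rt is None:
        c,s=np.cos(yaw_x),np.sin(yaw_x);Rt=Rn.from_matrix(np.array([[c,s,0],[s,-c,0],[0,0,-1]]))
    return np.round((R0.inv()*Rt).as_rotvec(degrees=True),2),np.round(R0.inv().apply(np.asarray(p)-o["position"]),4)
E
python3 - <<'E'
from h import *
m=viewer.camera_model("top")
h=ray(m,451.4,267,.004);e=ray(m,407.2,211,.01)
print("hole",h,"end",e,np.linalg.norm((e-h)[:2]));a=(e-h)[:2];y=np.arctan2(a[1],a[0]);print("yaw",np.degrees(y))
o=h[:2]+.075*a/np.linalg.norm(a);print("orig",o)
print("stud",ray(m,325,190.7,.066),"rest",ray(m,260+52/3.74,140+190/3.75,.05))
w=viewer.camera_model("wrist");R=Rn.from_quat(status.get_obs()["ee_rot"]).as_matrix()
print("cam in tool",R.T@(-w["R"].T@w["t"]-status.get_obs()["position"]),"\n",w["R"]@R,w["fx"])
print("toolx yaw now",np.degrees(np.arctan2(R[1,0],R[0,0])))
for yy in(y,y-np.pi):print(rel([o[0],o[1],.2],yy))
E
```

```text
hole [ 0.48121386 -0.32435652  0.004     ] end [ 0.60941698 -0.23333386  0.01      ] 0.15722965732197527
yaw 35.374285838701226
orig [ 0.54236793 -0.28093787]
stud [ 0.64799578 -0.05026315  0.066     ] rest [0.65626916 0.06105589 0.05      ]
cam in tool [ 0.0678187  -0.00051025 -0.15412691] 
 [[ 2.71875891e-07  9.99999984e-01 -1.78845319e-04]
 [-9.64178058e-01 -4.71776326e-05 -2.65255859e-01]
 [-2.65255863e-01  1.72510849e-04  9.64178042e-01]] 369.91687405161406
toolx yaw now 25.200168256579783
(array([ -0.07,  -0.  , -10.17]), array([ 0.3712, -0.1395,  0.0201]))
(array([-0.0000e+00,  1.1000e-01,  1.6983e+02]), array([ 0.3712, -0.1395,  0.0201]))
```

Request:
play_rows --plan '[0,0,-10.2,0.371,-0.14,0.02,0.7,0,0,-10.2,0.371,-0.14,0.02,0.7,0,0,-10.2,0.371,-0.14,0.02,0.7,0,0,-10.2,0.371,-0.14,0.02,0.7,0,0,-10.2,0.371,-0.14,0.02,0.7,0,0,-10.2,0.371,-0.14,0.02,0.7,0,0,-10.2,0.371,-0.14,0.02,0.7,0,0,-10.2,0.371,-0.14,0.02,0.7,0,0,-10.2,0.371,-0.14,0.02,0.7,0,0,-10.2,0.371,-0.14,0.02,0.7,0,0,-10.2,0.371,-0.14,0.02,0.7,0,0,-10.2,0.371,-0.14,0.02,0.7]'

```text
clock: 1.6
position: [0.5419, -0.2814, 0.2007]
ee_rot: [0.953, 0.304, 0.0, 0.0]
ft_force: [0.3, 0.5, -0.6]
grip_width: 0.7
grasp_force: 0.0
```

```bash
python3 - <<'E'
from h import *
import pickle
o=status.get_obs();print(o["clock"],o["position"],o["ee_rot"],o["ft_force"],o["grip_width"],manip.tip_extent)
m=viewer.camera_model("wrist");im=viewer.camera("wrist");cv2.imwrite("pics/w1.png",im[:,:,::-1]);pickle.dump(m,open("w1.pkl","wb"))
E
```

```text
1.6 [ 0.54193572 -0.28135402  0.20072573] [9.52770768e-01 3.03690373e-01 1.82622843e-05 1.39539969e-04] [ 0.29623361  0.49138123 -0.63645409] 0.7000663344094236 0.014
```

View pics/w1.png

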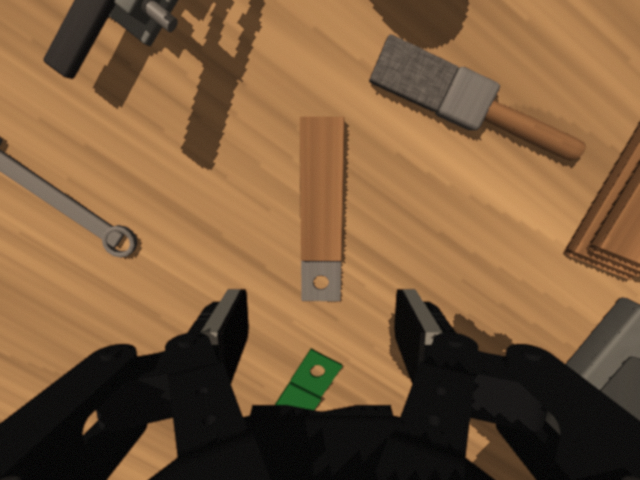

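The wrist view shows the stick upright in the frame, with its hole at (320.5,282), the wood/steel edge at row 261, and the wooden end's middle at (322,117). It is clear between the fingers.

```bash
python3 - <<'E'
from h import *
import pickle
m=pickle.load(open("w1.pkl","rb"))
h=ray(m,320.5,282,.004);e=ray(m,322,117,.01);j=ray(m,322,261,.01)
a=(e-h)[:2];L=np.linalg.norm(a);y=np.arctan2(a[1],a[0]);print(h,e,L,np.linalg.norm((j-h)[:2]),np.degrees(y))
o=h[:2]+.075*a/L;print(o,rel([o[0],o[1],.018],y))
E
```

```text
[ 0.48203948 -0.32282076  0.004     ] [ 0.61243145 -0.2320185   0.01      ] 0.15889341169351467 0.024535140071795896 34.852553484639664
[ 0.54358638 -0.27996078] (array([0.01, 0.  , 0.52]), array([ 2.000e-03, -1.000e-04,  1.827e-01]))
```

Request:
play_rows --plan '[0,0,0.5,0.002,0,0.06,0.65,0,0,0.5,0.002,0,0.12,0.65,0,0,0.5,0.002,0,0.165,0.65,0,0,0.5,0.002,0,0.178,0.65,0,0,0.5,0.002,0,0.185,0.6,0,0,0.5,0.002,0,0.185,0.6]' --squeeze 25

```text
clock: 2.4
position: [0.5448, -0.2802, 0.0171]
ee_rot: [0.954, 0.3, 0.001, 0.001]
ft_force: [0.3, 0.5, -0.7]
grip_width: 0.606
grasp_force: 0.0
```

Request:
play_rows --plan '[0,0,0,0,0,0,0.4,0,0,0,0,0,0,0.2,0,0,0,0,0,0,0.2,0,0,0,0,0,0,0.2]' --squeeze 25

```text
clock: 2.9
position: [0.5439, -0.2798, 0.0158]
ee_rot: [0.954, 0.3, 0.0, 0.0]
ft_force: [0.4, 0.0, -1.1]
grip_width: 0.201
grasp_force: 0.0
```

```bash
python3 - <<'E'
from h import *
im=viewer.camera("wrist");cv2.imwrite("pics/w2.png",im[:,:,::-1]);print(status.get_obs()["clock"])
E
```

```text
2.95
```

View pics/w2.png

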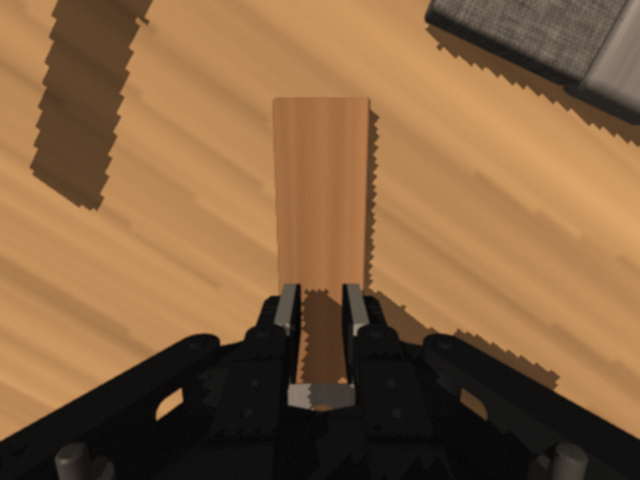

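The fingers closed just above the wood, because the pads sit further back at this opening. I'll reopen, go about 9 mm lower and close again.

Request:
play_rows --plan '[0,0,0,0,0,-0.004,0.65,0,0,0,0,0,-0.004,0.65,0,0,0,0,0,-0.004,0.65,0,0,0,0,0,0.005,0.62,0,0,0,0,0,0.009,0.6,0,0,0,0,0,0.009,0.6]'

```text
clock: 3.7
position: [0.5434, -0.2795, 0.0059]
ee_rot: [0.954, 0.3, -0.0, -0.0]
ft_force: [-0.7, 0.7, 0.7]
grip_width: 0.594
grasp_force: 0.0
```

Request:
play_rows --plan '[0,0,0,0,0,0,0.5,0,0,0,0,0,0,0.42,0,0,0,0,0,0,0.35,0,0,0,0,0,0,0.3]' --squeeze 30

```text
clock: 4.2
position: [0.5439, -0.2798, 0.0067]
ee_rot: [0.954, 0.3, 0.0, 0.0]
ft_force: [0.7, 0.2, 0.2]
grip_width: 0.303
grasp_force: 0.0
```

```bash
python3 - <<'E'
from h import *
im=viewer.camera("wrist");cv2.imwrite("pics/w3.png",im[:,:,::-1]);m=viewer.camera_model("wrist");o=status.get_obs();print(o["clock"],m["cx"],m["cy"],o["position"])
R=Rn.from_quat(o["ee_rot"])
for x in(.011,):
  for z in(-.02,-.01,0,.014): 
    for y in(-.0129,.0129): print(z,y,proj(m,o["position"]+R.apply([x,y,z])))
E
```

```text
4.25 321.06835838839066 240.0232720820921 [ 0.54387328 -0.27981843  0.00670428]
-0.02 -0.0129 [289.13109296 289.48954743]
-0.02 0.0129 [355.21414563 289.47869806]
-0.01 -0.0129 [291.12073188 280.02355826]
-0.01 0.0129 [353.06815693 280.01396258]
0 -0.0129 [292.8759987  271.67262757]
0 0.0129 [351.17494331 271.66407418]
0.014 -0.0129 [295.01246965 261.50806423]
0.014 0.0129 [348.87054838 261.50069892]
```

View pics/w3.png

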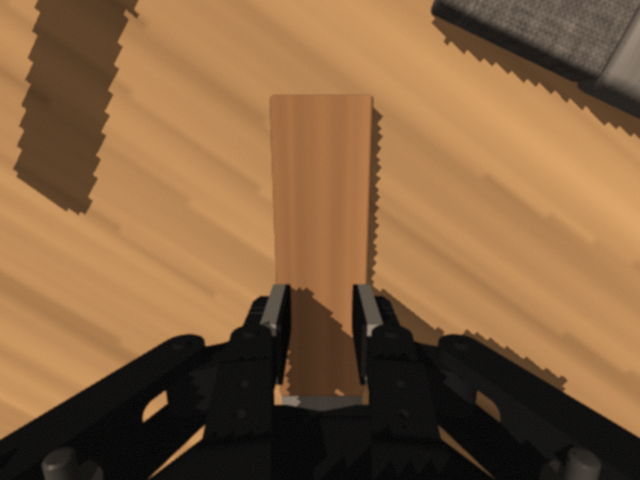

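The fingertips still appear to be about 5 mm above the wood's top (tips at row 285, gap 61 px). I'll go down further in guarded steps.

Request:
play_rows --plan '[0,0,0,0,0,-0.006,0.6,0,0,0,0,0,-0.006,0.6,0,0,0,0,0,0,0.6,0,0,0,0,0,0.004,0.6,0,0,0,0,0,0.007,0.6,0,0,0,0,0,0.007,0.6]'

```text
clock: 5.0
position: [0.5436, -0.2796, -0.0008]
ee_rot: [0.954, 0.3, -0.0, -0.0]
ft_force: [-0.2, 0.3, -0.7]
grip_width: 0.6
grasp_force: 0.0
```

Request:
play_rows --plan '[0,0,0,0,0,0,0.5,0,0,0,0,0,0,0.42,0,0,0,0,0,0,0.35,0,0,0,0,0,0,0.3]' --squeeze 30

```text
clock: 5.5
position: [0.5439, -0.2798, -0.0003]
ee_rot: [0.954, 0.3, 0.0, 0.0]
ft_force: [-0.7, -0.5, -0.5]
grip_width: 0.303
grasp_force: 0.0
```

Request:
play_rows --plan '[0,0,0,0,0,-0.004,0.6,0,0,0,0,0,-0.004,0.6,0,0,0,0,0,0,0.6,0,0,0,0,0,0.004,0.6,0,0,0,0,0,0.008,0.6,0,0,0,0,0,0.008,0.6]'

```text
clock: 6.25
position: [0.5435, -0.2796, -0.009]
ee_rot: [0.954, 0.3, -0.0, -0.0]
ft_force: [0.4, -0.0, -0.5]
grip_width: 0.601
grasp_force: 0.0
```

Request:
play_rows --plan '[0,0,0,0,0,0,0.5,0,0,0,0,0,0,0.42,0,0,0,0,0,0,0.35,0,0,0,0,0,0,0.3]' --squeeze 30

```text
clock: 6.75
position: [0.5441, -0.2799, -0.0081]
ee_rot: [0.954, 0.3, 0.0, 0.0]
ft_force: [-0.0, -0.1, 3.4]
grip_width: 0.454
grasp_force: 30.6
```

Gripped at 38.6 mm with 30 N. Lifting, while working out the pliers' pose and the staging point.

Request:
play_rows --plan '[0,0,0,0,0,-0.03,0.3,0,0,0,0,0,-0.08,0.3,0,0,0,0,0,-0.14,0.3,0,0,0,0,0,-0.2,0.3,0,0,0,0,0,-0.24,0.3,0,0,0,0,0,-0.24,0.3]' --squeeze 50

```text
clock: 7.5
position: [0.5452, -0.2803, 0.2352]
ee_rot: [0.954, 0.3, 0.002, 0.002]
ft_force: [-0.0, 0.3, -0.3]
grip_width: 0.446
grasp_force: 50.5
```

```bash
python3 - <<'E'
from h import *
import pickle
m=viewer.camera_model("top");s=viewer.camera_model("scene");o=status.get_obs()
im=viewer.camera("wrist");cv2.imwrite("pics/w4.png",im[:,:,::-1])
m2=viewer.camera_model("wrist")
print(o["clock"],o["position"],o["grip_width"],o["grasp_force"],o["ft_force"])
print("glue top",ray(m,228,132,.14),"tin top",ray(m,393,136,.08))
C=lambda x,y:(260+(x-400)/3.738,140+y/3.75)
print("base left edge",ray(m,*C(582,335),.006),ray(m,*C(585,100),.006))
print("hinge mid",ray(m,*C(641,75),.075),"handle end",ray(m,*C(636,362),.15),"arm to rest",ray(m,*C(580,215),.012),ray(m,*C(445,220),.012))
st=np.array([.648,-.050]);y=np.radians(86)
ax=np.array([np.cos(y),np.sin(y)]);p=st+ax*(.075+.065)
print(p,rel([p[0],p[1],.235],y))
E
```

```text
7.5 [ 0.54523727 -0.28025307  0.23523185] 0.44632271666134665 50.47987997531891 [-0.02571495  0.32497669 -0.29404669]
glue top [0.75727946 0.14227493 0.14      ] tin top [ 0.75894292 -0.19903688  0.08      ]
base left edge [ 0.57579345 -0.01122467  0.006     ] [ 0.72166662 -0.01706423  0.006     ]
hinge mid [ 0.71308022 -0.05123567  0.075     ] handle end [ 0.53573926 -0.04299499  0.15      ] arm to rest [ 0.6481549  -0.01220739  0.012     ] [0.64795816 0.06970435 0.012     ]
[0.65776591 0.08965897] (array([  0.12,   0.  , -51.1 ]), array([ 0.3046, -0.2381, -0.0026]))
```

```bash
python3 - <<'E'
from h import *
print(rel([.585,-.1,.24],np.radians(87.7)))
E
```

```text
(array([ 1.20e-01,  1.00e-02, -5.28e+01]), array([ 0.1364, -0.1242, -0.0075]))
```

Request:
play_rows --plan '[0.12,0,-10,0.03,-0.025,-0.0075,0.3,0.12,0,-20,0.06,-0.05,-0.0075,0.3,0.12,0,-30,0.09,-0.08,-0.0075,0.3,0.12,0,-40,0.12,-0.11,-0.0075,0.3,0.12,0,-49,0.1364,-0.124,-0.0075,0.3,0.12,0,-52.8,0.1364,-0.1242,-0.0075,0.3,0.12,0,-52.8,0.1364,-0.1242,-0.0075,0.3,0.12,0,-52.8,0.1364,-0.1242,-0.0075,0.3]'

```text
clock: 8.55
position: [0.5842, -0.1003, 0.2381]
ee_rot: [0.722, 0.692, -0.001, -0.002]
ft_force: [-0.2, 0.2, -0.1]
grip_width: 0.445
grasp_force: 50.5
```

```bash
python3 - <<'E'
from h import *
import pickle
o=status.get_obs();m=viewer.camera_model("wrist");im=viewer.camera("wrist");cv2.imwrite("pics/w5.png",im[:,:,::-1]);pickle.dump((m,o),open("w5.pkl","wb"))
print(o["clock"],o["position"],proj(m,[.648,-.05,.066]))
E
```

```text
8.55 [ 0.58418615 -0.1003012   0.23807408] [392.73878086 156.32258129]
```

View pics/w5.png

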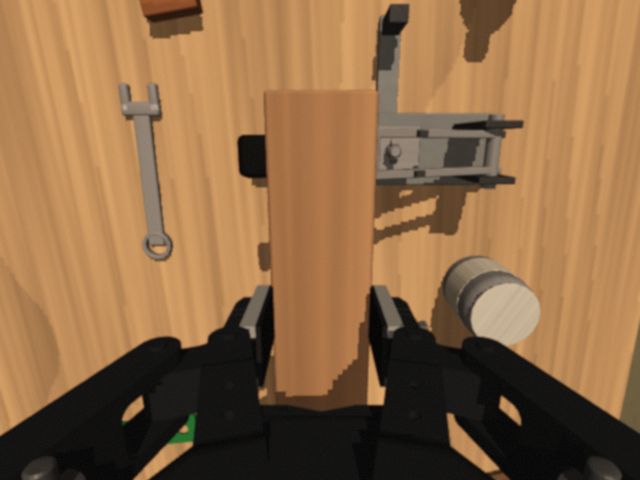

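The stud tip shows at about (395,151), the rest's top at (397,17), and the held stick's wooden end at row 91 (mid column 321.5), parallel to the tool axis. Refining numerically.

```bash
python3 - <<'E'
from h import *
import pickle
m,o=pickle.load(open("w5.pkl","rb"));R=Rn.from_quat(o["ee_rot"])
im=cv2.imread("pics/w5.png",0);print(im[136:172,380:416:1][::2,::1])
e=ray(m,321.5,91,o["position"][2]+.018);print("wood end in tool",R.inv().apply(e-o["position"]), "width",np.linalg.norm(ray(m,265,91,e[2])-ray(m,378,91,e[2])))
print("stud",ray(m,395,151,.066),"rest",ray(m,397,17,.05),"hingebar",ray(m,490,130,.072),ray(m,490,180,.072))
print("base edge",ray(m,400,114,.006),ray(m,498,114,.006))
print(R.as_matrix())
E
```

```text
[[112 106 106 105 106 106 107 106 108 108 108 108 107 110 108 109 107 108
  109 106 107 109 109 110 110 112 110 111 109 110 110 108 111 111 111 101]
 [114 112 120 122 121 122 122 122 121 119 116 114 118 120 121 119 121 120
  120 123 122 122 122 123 122 122 121 123 122 122 123 121 123 122 123 123]
 [122 130 136 136 138 138 136 136 136 129 113 115 130 138 138 135 135 134
  136 138 136 135 136 137 137 134 137 137 134 135 135 136 137 136 135 138]
 [126 133 136 136 136 136 134 138 131 115  94  94 119 131 135 132 132 131
  135 134 134 134 136 136 133 136 135 134 135 134 135 133 134 133 134 135]
 [122 133 137 138 136 134 132 125 113  91  69  70  89 101 107 108 107 109
  117 125 133 135 135 136 133 135 135 134 133 134 134 134 134 133 135 133]
 [125 133 135 136 135 128 112  96  86  80  78  85  96 105 112 116 114 114
  112 120 128 134 134 135 135 137 137 135 134 133 134 136 133 135 135 135]
 [123 133 135 134 126 106  80  73  81  86  91 104 115 125 127 131 131 130
  126 118 119 125 132 134 135 135 135 134 132 133 136 134 134 132 134 134]
 [118 128 134 130 114  86  64  62  69  73  88 107 124 131
[... 1336 characters left out ...]
8 101 120 128 126 127
  125 126 125 124 119 115 114 112 110 112 110 114 116 113 102  88  81  82]
 [110 111 110 112 112 109 107 102 102 105 109 110 113 115 120 118 119 117
  117 117 118 117 114 114 110 109 109 110 109 114 114 115 113 102  91  83]]
wood end in tool [ 0.08363741  0.00037788 -0.01791637] width 0.038849336892068494
stud [ 0.64989741 -0.04561916  0.066     ] rest [0.65346886 0.06106828 0.05      ] hingebar [ 0.72726485 -0.03174958  0.072     ] [ 0.73049535 -0.07309434  0.072     ]
base edge [ 0.66591812 -0.01257877  0.006     ] [ 0.76275089 -0.01670355  0.006     ]
[[ 0.04242694  0.99909406 -0.00331934]
 [ 0.99909905 -0.04242331  0.0011583 ]
 [ 0.00101643 -0.00336549 -0.99999382]]
```

```bash
python3 - <<'E'
from h import *
a=np.radians(87.6)
for p in([.656,.1,.24],[.656,.1,.064],[.6532,.0303,.064]):print(rel(p,a))
E
```

```text
(array([-0.16, -0.05, -0.02]), array([ 0.2032,  0.0632, -0.0016]))
(array([-0.16, -0.05, -0.02]), array([0.203 , 0.0637, 0.1744]))
(array([-0.16, -0.05, -0.02]), array([0.1333, 0.0638, 0.1743]))
```

Request:
play_rows --plan '[-0.16,0,0,0.05,0.016,-0.002,0.3,-0.16,0,0,0.1,0.032,-0.002,0.3,-0.16,0,0,0.15,0.048,-0.002,0.3,-0.16,0,0,0.203,0.0635,-0.002,0.3,-0.16,0,0,0.203,0.0635,0.0,0.3,-0.16,0,0,0.203,0.0635,0.06,0.3,-0.16,0,0,0.203,0.0635,0.11,0.3,-0.16,0,0,0.203,0.0635,0.15,0.3,-0.16,0,0,0.203,0.0635,0.1745,0.3,-0.16,0,0,0.203,0.0635,0.1745,0.3]'

```text
clock: 9.85
position: [0.6545, 0.0992, 0.0624]
ee_rot: [0.722, 0.692, -0.001, -0.001]
ft_force: [-0.5, -0.7, -0.1]
grip_width: 0.447
grasp_force: 50.6
```

```bash
python3 - <<'E'
from h import *
import pickle
o=status.get_obs();im=viewer.camera("top")[:,:,::-1];cv2.imwrite("pics/top1.png",im);im2=viewer.camera("scene")[:,:,::-1];cv2.imwrite("pics/scene1.png",im2)
print(o["clock"],o["position"],o["grip_width"],o["ft_force"])
a=cv2.resize(im[150:230,250:350],(400,320),interpolation=cv2.INTER_CUBIC);b=cv2.resize(im2[210:330,215:335],(400,400),interpolation=cv2.INTER_CUBIC)
c=np.zeros((400,800,3),np.uint8);c[:320,:400]=a;c[:,400:]=b;cv2.imwrite("pics/c2.png",c)
E
```

```text
9.85 [0.65454487 0.09920863 0.0624396 ] 0.447469955941996 [-0.49192445 -0.68553568 -0.14365617]
```

View pics/c2.png

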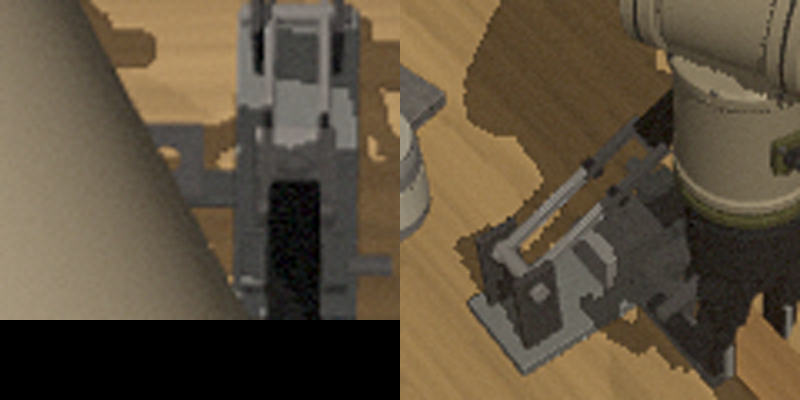

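The top view shows the plate's hole at crop (172,153), i.e. top (293,188.2), just left of the jaw. The scene view is blocked by the arm. I'll compare hole and stud through the same camera.

```bash
python3 - <<'E'
from h import *
m=viewer.camera_model("top");o=status.get_obs();p=o["position"];print(p)
im=cv2.imread("pics/top1.png").astype(int);P=im[178:200,284:304];print((P[:,:,2]-P[:,:,0]))
ax=np.array([np.cos(np.radians(87.6)),np.sin(np.radians(87.6))])
print("expected",p[:2]-.076*ax,"seen",ray(m,293,188.2,.0744),"stud top",ray(m,325,190.7,.066))
t=cv2.imread("pics/top0.png",0);print(t[182:200,316:334])
E
```

```text
[0.65647311 0.10012256 0.06563471]
[[37 73 77 78 74 75 77 75 75 78 78 73 79 74 77 76 77 77 77 79]
 [20 56 79 82 78 81 79 78 80 80 76 79 79 78 79 78 80 75 76 77]
 [19 24 54 59 56 56 58 57 54 59 57 56 59 57 60 59 66 77 81 79]
 [18 14 24 17 17 17 18 14 19 18 15 20 23 20 17 19 27 53 58 61]
 [18 18 17  7  7  2  3  5  7  9  4  6  6  4  6  2 10 44 49 45]
 [18 20 17 11  9  4  7  8  8  8  3  7  4  5  8  7 16 42 49 47]
 [19 22 21 19 10  5  5  8  8  6  7  6  7  2  6  6 13 45 53 48]
 [18 21 19 17 10  6  4  6  4  4  5  7  5  7  7  7 11 41 48 47]
 [17 25 22 21 18  4 28 38 23  8  5  7  9 10  5  6 10 41 49 48]
 [21 17 18 22 15 46 71 78 75 65 21  3  5  9  8  4 15 41 48 47]
 [20 20 17 22 18 27 46 76 80 81 55 17  6  7  7  1 14 41 48 48]
 [20 20 18 19 16 17 29 58 60 59 53 13  5  6  4  7 15 47 50 50]
 [21 21 21 19 18 21 17 39 48 50 51 12  6  6  3  9 11 41 54 50]
 [26 22 19 22 19 21 16 19 49 57 37 10  7  4  9  5 10 46 55 52]
 [26 23 22 21 21 21 18 17 29 29 12  4  6  5  6  7  4 22 25 26]
 [23 21 20 19 20 23 15 16 19 10  3  8  2  7  4  6  4  8  5  3]
 [29 22 25 22 22 22 19 15 19 11  6  4  5  5  7  6  3  6  
[... 1092 characters left out ...]
 71 117 116 126  87  66]
 [114 110 121 123 117 100 112 122 128  91  61  55  47 106 114 125  83  66]
 [114 106 123 103  69  65  89  93  78  62  52  49  45 101 113 126  83  64]
 [116  99 105 104  98  72  77  80  69  71  64  71  74 100 115 124  83  61]
 [118 110  95  96  93  90  90  89  87  84  90  93  89 113 118 122  82  60]
 [118 102  61  38  47  51  50  53  47  45  44  47  41  68 108 125 108  84]
 [119  81  33  21  24  12  26  23  21  10  21  22  24  31 106 124 111  87]
 [122  73  27  31   9  14  12  11  17  27  16  24  19  31 108 125 109  88]
 [ 84  52  20  26  15  15  23  19  29  12  28  11  14   0  84  99 108  81]
 [ 70  41  17  21  19  27  27  25  16  20  23  12  18  13  59  73 102  76]]
```

Request:
play_rows --plan '[0,0,0,-0.02,0,0,0.3,0,0,0,-0.04,0,0,0.3,0,0,0,-0.058,0,0,0.3,0,0,0,-0.069,0,0,0.3,0,0,0,-0.069,0,0,0.3,0,0,0,-0.069,0,0,0.3]'

```text
clock: 10.7
position: [0.6531, 0.0327, 0.0647]
ee_rot: [0.721, 0.693, 0.001, -0.0]
ft_force: [-0.2, 0.8, -0.9]
grip_width: 0.446
grasp_force: 50.6
```

```bash
python3 - <<'E'
from h import *
o=status.get_obs();im=viewer.camera("top")[:,:,::-1]
cv2.imwrite("pics/top2.png",im);im2=viewer.camera("wrist")[:,:,::-1];cv2.imwrite("pics/w6.png",im2)
print(o["clock"],o["position"],o["ft_force"])
a=cv2.resize(im[165:225,290:350],(400,400),interpolation=cv2.INTER_CUBIC);b=cv2.resize(im2[240:480,200:440],(400,400),interpolation=cv2.INTER_CUBIC)
cv2.imwrite("pics/c3.png",np.hstack([a,b]))
E
```

```text
10.7 [0.65311318 0.03266653 0.06466848] [-0.24973275  0.79079368 -0.89160481]
```

View pics/c3.png

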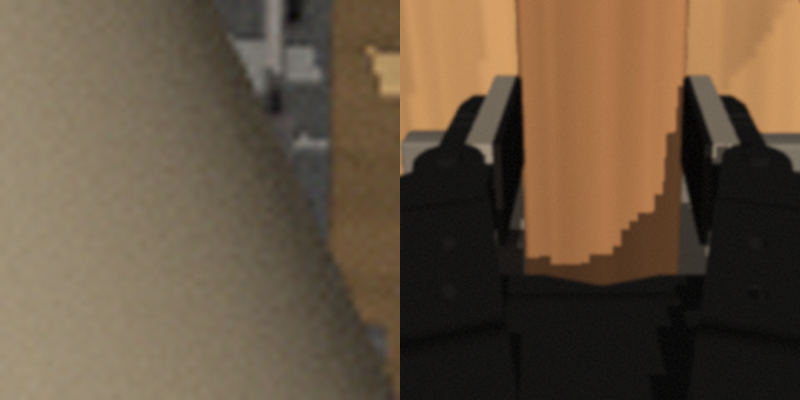

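The views are blocked by the arm and show only the gripped wood. I'll lower by feel.

Request:
play_rows --plan '[0,0,0,0,0,0.003,0.3,0,0,0,0,0,0.006,0.3,0,0,0,0,0,0.008,0.3,0,0,0,0,0,0.008,0.3,0,0,0,0,0,0.008,0.3]'

```text
clock: 11.42
position: [0.6532, 0.0317, 0.0567]
ee_rot: [0.721, 0.693, 0.001, 0.0]
ft_force: [0.2, -0.2, -0.4]
grip_width: 0.45
grasp_force: 50.6
```

Request:
play_rows --plan '[0,0,0,0,0,0.001,0.3,0,0,0,0,0,0.002,0.3,0,0,0,0,0,0.002,0.3]'

```text
clock: 11.8
position: [0.6533, 0.0314, 0.0547]
ee_rot: [0.721, 0.693, 0.001, 0.0]
ft_force: [-0.2, -0.5, 0.5]
grip_width: 0.447
grasp_force: 50.7
```

Request:
play_rows --plan '[0,0,0,0,0,0.001,0.3,0,0,0,0,0,0.0015,0.3,0,0,0,0,0,0.0015,0.3]'

```text
clock: 12.18
position: [0.6533, 0.0316, 0.0532]
ee_rot: [0.721, 0.693, 0.001, 0.0]
ft_force: [0.2, -0.8, 1.5]
grip_width: 0.446
grasp_force: 50.8
```

Request:
play_rows --plan '[0,0,0,0,0,0.001,0.3,0,0,0,0,0,0.0015,0.3,0,0,0,0,0,0.0015,0.3]'

```text
clock: 12.55
position: [0.6533, 0.0315, 0.0517]
ee_rot: [0.721, 0.693, 0.001, 0.0]
ft_force: [-0.4, -2.1, 2.9]
grip_width: 0.452
grasp_force: 50.9
```

Request:
play_rows --plan '[0,-2,0,-0.001,0,0.0018,0.3,0,-4,0,-0.0018,0,0.0045,0.3,0,-4,0,-0.0018,0,0.0045,0.3,0,-4,0,-0.0018,0,0.0045,0.3]'

```text
clock: 13.05
position: [0.6529, 0.0299, 0.0469]
ee_rot: [0.721, 0.692, -0.025, 0.024]
ft_force: [-0.9, -1.3, -0.5]
grip_width: 0.448
grasp_force: 50.6
```

Releasing, then backing straight up.

Request:
play_rows --plan '[0,0,0,0,0,0,0.5,0,0,0,0,0,0,0.6,0,0,0,0,0,0,0.65,0,0,0,0,0,0,0.65,0,0,0,0,0,-0.02,0.65,0,0,0,0,0,-0.06,0.65,0,0,0,0,0,-0.11,0.65,0,0,0,0,0,-0.16,0.65,0,4,0,0,0,-0.2,0.65,0,4,0,0,0,-0.22,0.65,0,4,0,0,0,-0.22,0.5]'

```text
clock: 14.42
position: [0.6542, 0.0455, 0.2696]
ee_rot: [0.721, 0.693, 0.002, 0.001]
ft_force: [-0.2, -0.4, -0.8]
grip_width: 0.502
grasp_force: 0.0
```

```bash
python3 - <<'E'
from h import *
a=np.radians(87.6)
print(rel([.60,-.02,.27],a))
E
```

```text
(array([ 0.3 , -0.09,  0.11]), array([-0.0676, -0.0515, -0.0008]))
```

```bash
python3 - <<'E'
from h import *
print(rel([.557,-.042,.25],np.radians(87.6)))
E
```

```text
(array([ 0.3 , -0.09,  0.11]), array([-0.0914, -0.0937,  0.019 ]))
```

Request:
play_rows --plan '[0,0,0,-0.045,-0.045,0,0.3,0,0,0,-0.0915,-0.0935,0.0,0.1,0,0,0,-0.0915,-0.0935,0.019,0,0,0,0,-0.0915,-0.0935,0.019,0,0,0,0,-0.0915,-0.0935,0.019,0,0,0,0,-0.0915,-0.0935,0.019,0]'

```text
clock: 15.18
position: [0.557, -0.0416, 0.2477]
ee_rot: [0.721, 0.693, 0.001, 0.0]
ft_force: [-0.2, 0.8, -0.0]
grip_width: 0.001
grasp_force: 0.0
```

```bash
python3 - <<'E'
from h import *
import pickle
o=status.get_obs();m=viewer.camera_model("wrist");im=viewer.camera("wrist")[:,:,::-1];cv2.imwrite("pics/w7.png",im);pickle.dump((m,o),open("w7.pkl","wb"))
print(o["clock"],o["position"],o["ft_force"],o["grip_width"],proj(m,[.65,-.0456,.066]))
E
```

```text
15.175 [ 0.55702108 -0.04155131  0.24774423] [-0.19990771  0.79456083 -0.00706881] 0.0010602315012163753 [420.78639538 215.04687218]
```

View pics/w7.png

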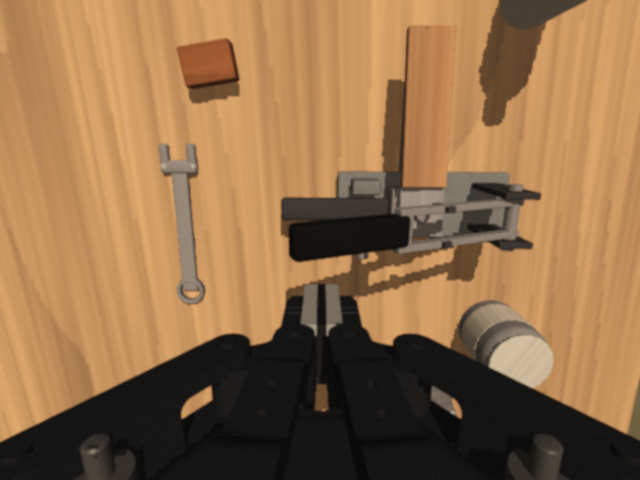

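The stick lies with its plate in the jaw, its wood over the rest, and the stud showing in the hole near (421,214). The handle sleeve runs from (290,241) to (408,232), so the press point is at about (316,240).

```bash
python3 - <<'E'
from h import *
import pickle
m,o=pickle.load(open("w7.pkl","rb"))
for z in(.15,.16):print(ray(m,316,240,z),ray(m,290,241,z),ray(m,408,232,.115))
E
```

```text
[ 0.55394401 -0.04271244  0.15      ] [ 0.53555429 -0.04272345  0.15      ] [ 0.6270186  -0.04855513  0.115     ]
[ 0.55416343 -0.03997358  0.16      ] [ 0.53650358 -0.03998416  0.16      ] [ 0.6270186  -0.04855513  0.115     ]
```

Request:
play_rows --plan '[0,0,0,0,-0.003,0.03,0,0,0,0,0,-0.003,0.055,0,0,0,0,0,-0.003,0.068,0,0,0,0,0,-0.003,0.068,0]'

```text
clock: 15.72
position: [0.5534, -0.0422, 0.179]
ee_rot: [0.721, 0.693, 0.0, -0.0]
ft_force: [0.3, -0.4, 0.6]
grip_width: 0.0
grasp_force: 0.0
```

Request:
play_rows --plan '[0,0,0,0,0,0.005,0,0,0,0,0,0,0.01,0,0,0,0,0,0,0.01,0]'

```text
clock: 16.1
position: [0.5534, -0.0425, 0.1693]
ee_rot: [0.721, 0.693, 0.001, 0.0]
ft_force: [0.2, 0.2, -0.7]
grip_width: 0.001
grasp_force: 0.0
```

Request:
play_rows --plan '[0,0,0,0,0,0.005,0,0,0,0,0,0,0.01,0,0,0,0,0,0,0.01,0]'

```text
clock: 16.48
position: [0.5532, -0.0425, 0.1589]
ee_rot: [0.721, 0.693, 0.0, -0.0]
ft_force: [0.5, -0.7, -0.2]
grip_width: -0.001
grasp_force: 0.0
```

Request:
play_rows --plan '[0,0,0,0,0,0.004,0,0,0,0,0,0,0.008,0,0,0,0,0,0,0.008,0]'

```text
clock: 16.85
position: [0.5535, -0.0424, 0.1512]
ee_rot: [0.721, 0.693, 0.001, 0.0]
ft_force: [1.2, -0.1, 1.1]
grip_width: -0.002
grasp_force: 0.5
```

Request:
play_rows --plan '[0,0,0,0,0,0.004,0,0,0,0,0,0,0.008,0,0,0,0,0,0,0.008,0]'

```text
clock: 17.23
position: [0.5534, -0.0424, 0.143]
ee_rot: [0.721, 0.693, 0.001, -0.0]
ft_force: [0.4, 0.2, 1.4]
grip_width: 0.005
grasp_force: 0.5
```

Request:
play_rows --plan '[0,0,0,0,-0.002,0.004,0,0,0,0,0,-0.003,0.008,0,0,0,0,0,-0.003,0.008,0]'

```text
clock: 17.6
position: [0.5503, -0.0423, 0.135]
ee_rot: [0.721, 0.693, 0.0, -0.0]
ft_force: [-0.0, 0.7, 1.2]
grip_width: -0.001
grasp_force: 0.6
```

In contact since TCP z of about 0.154. Continuing in guarded steps.

Request:
play_rows --plan '[0,0,0,0,-0.002,0.004,0,0,0,0,0,-0.003,0.008,0,0,0,0,0,-0.003,0.008,0]'

```text
clock: 17.98
position: [0.5473, -0.0422, 0.127]
ee_rot: [0.721, 0.693, 0.0, -0.0]
ft_force: [0.1, -0.4, 0.7]
grip_width: 0.001
grasp_force: 0.6
```

Request:
play_rows --plan '[0,0,0,0,-0.001,0.003,0,0,0,0,0,-0.002,0.005,0,0,0,0,0,-0.002,0.005,0]'

```text
clock: 18.35
position: [0.5456, -0.0421, 0.1223]
ee_rot: [0.721, 0.693, 0.001, 0.0]
ft_force: [-0.0, -0.8, 0.4]
grip_width: 0.002
grasp_force: 0.6
```

Request:
play_rows --plan '[0,0,0,0,-0.001,0.003,0,0,0,0,0,-0.001,0.005,0,0,0,0,0,-0.001,0.005,0]'

```text
clock: 18.73
position: [0.5443, -0.0421, 0.1171]
ee_rot: [0.721, 0.693, 0.0, -0.0]
ft_force: [-0.2, 0.7, 1.1]
grip_width: 0.003
grasp_force: 0.7
```

Request:
play_rows --plan '[0,0,0,0,-0.001,0.003,0,0,0,0,0,-0.001,0.005,0,0,0,0,0,-0.001,0.005,0]'

```text
clock: 19.1
position: [0.5434, -0.042, 0.1122]
ee_rot: [0.721, 0.693, 0.001, -0.0]
ft_force: [-1.0, -0.0, 1.5]
grip_width: 0.002
grasp_force: 0.7
```

Request:
play_rows --plan '[0,0,0,0,0,0.002,0,0,0,0,0,-0.001,0.003,0,0,0,0,0,-0.001,0.003,0]'

```text
clock: 19.48
position: [0.5428, -0.0419, 0.1095]
ee_rot: [0.721, 0.693, 0.001, 0.0]
ft_force: [0.5, 0.6, 1.3]
grip_width: 0.003
grasp_force: 0.7
```

Request:
play_rows --plan '[0,0,0,0,0,0.002,0,0,0,0,0,-0.001,0.003,0,0,0,0,0,-0.001,0.003,0]'

```text
clock: 19.85
position: [0.5416, -0.0419, 0.1064]
ee_rot: [0.721, 0.693, 0.001, 0.0]
ft_force: [0.6, 0.6, 2.0]
grip_width: 0.0
grasp_force: 0.7
```

Request:
play_rows --plan '[0,0,0,0,0,0.002,0,0,0,0,0,-0.001,0.003,0,0,0,0,0,-0.001,0.003,0]'

```text
clock: 20.23
position: [0.5406, -0.0419, 0.1034]
ee_rot: [0.721, 0.693, 0.001, 0.0]
ft_force: [1.4, -0.6, 0.9]
grip_width: -0.003
grasp_force: 0.7
```

Request:
play_rows --plan '[0,0,0,0,0,0.002,0,0,0,0,0,0,0.003,0,0,0,0,0,0,0.003,0]'

```text
clock: 20.6
position: [0.5404, -0.0418, 0.1002]
ee_rot: [0.721, 0.693, 0.0, -0.0]
ft_force: [0.2, 0.5, 2.8]
grip_width: 0.001
grasp_force: 0.8
```

Request:
play_rows --plan '[0,0,0,0,0,0.002,0,0,0,0,0,0,0.003,0,0,0,0,0,0,0.003,0]'

```text
clock: 20.98
position: [0.5405, -0.0419, 0.0973]
ee_rot: [0.721, 0.693, 0.001, 0.0]
ft_force: [-1.1, -0.3, 2.0]
grip_width: 0.0
grasp_force: 0.8
```

Request:
play_rows --plan '[0,0,0,0,0,0.002,0,0,0,0,0,0,0.003,0,0,0,0,0,0,0.003,0]'

```text
clock: 21.35
position: [0.5406, -0.0419, 0.0943]
ee_rot: [0.721, 0.693, 0.001, 0.0]
ft_force: [-1.7, 1.3, 1.1]
grip_width: -0.003
grasp_force: 0.8
```

Request:
play_rows --plan '[0,0,0,0,0,0.002,0,0,0,0,0,0,0.003,0,0,0,0,0,0,0.003,0]'

```text
clock: 21.72
position: [0.5406, -0.0419, 0.0913]
ee_rot: [0.721, 0.693, 0.001, 0.0]
ft_force: [-1.2, 0.9, 1.5]
grip_width: -0.0
grasp_force: 0.8
```

Request:
play_rows --plan '[0,0,0,0,0,0.002,0,0,0,0,0,0,0.002,0]'

```text
clock: 21.98
position: [0.5407, -0.0418, 0.0893]
ee_rot: [0.721, 0.693, 0.001, 0.0]
ft_force: [-0.9, -0.5, 1.9]
grip_width: 0.004
grasp_force: 0.8
```

Request:
play_rows --plan '[0,0,0,0,0,0.002,0,0,0,0,0,0,0.002,0]'

```text
clock: 22.22
position: [0.5406, -0.0419, 0.0873]
ee_rot: [0.721, 0.693, 0.001, 0.0]
ft_force: [-1.0, 0.2, 2.4]
grip_width: 0.001
grasp_force: 0.9
```

Request:
play_rows --plan '[0,0,0,0,0,0.002,0,0,0,0,0,0,0.002,0]'

```text
clock: 22.48
position: [0.5406, -0.0418, 0.0853]
ee_rot: [0.721, 0.693, 0.001, 0.0]
ft_force: [-1.5, 0.2, 2.2]
grip_width: -0.002
grasp_force: 1.2
```

The grip reading has jumped from 0.9 to 1.2, so the foot has met the plate. Continuing 2 mm at a time.

Request:
play_rows --plan '[0,0,0,0,0,0.002,0,0,0,0,0,0,0.002,0]'

```text
clock: 22.72
position: [0.5405, -0.0418, 0.0833]
ee_rot: [0.721, 0.693, 0.001, 0.0]
ft_force: [-2.5, 0.2, 3.7]
grip_width: -0.0
grasp_force: 1.5
```

Request:
play_rows --plan '[0,0,0,0,0,0.002,0,0,0,0,0,0,0.002,0]'

```text
clock: 22.98
position: [0.5406, -0.0418, 0.0813]
ee_rot: [0.721, 0.693, 0.001, 0.0]
ft_force: [-2.4, -0.2, 3.9]
grip_width: -0.001
grasp_force: 1.6
```

Request:
play_rows --plan '[0,0,0,0,0,0.002,0,0,0,0,0,0,0.002,0]'

```text
clock: 23.22
position: [0.5406, -0.0418, 0.0793]
ee_rot: [0.721, 0.693, 0.001, 0.0]
ft_force: [-1.9, -0.4, 4.6]
grip_width: 0.001
grasp_force: 1.7
```

Request:
play_rows --plan '[0,0,0,0,0,0.002,0,0,0,0,0,0,0.002,0]'

```text
clock: 23.48
position: [0.5406, -0.0419, 0.0773]
ee_rot: [0.721, 0.693, 0.001, 0.0]
ft_force: [-2.3, 1.7, 4.1]
grip_width: -0.004
grasp_force: 1.9
```

Request:
play_rows --plan '[0,0,0,0,0,0.002,0,0,0,0,0,0,0.002,0]'

```text
clock: 23.72
position: [0.5405, -0.0418, 0.0752]
ee_rot: [0.721, 0.693, 0.001, -0.0]
ft_force: [-2.9, 0.7, 3.9]
grip_width: -0.0
grasp_force: 2.0
```

Request:
play_rows --plan '[0,0,0,0,0,0.002,0,0,0,0,0,0,0.002,0]'

```text
clock: 23.98
position: [0.5406, -0.0419, 0.0733]
ee_rot: [0.721, 0.693, 0.001, 0.0]
ft_force: [-2.3, 0.2, 4.5]
grip_width: 0.0
grasp_force: 2.1
```

Request:
play_rows --plan '[0,0,0,0,0,0.002,0,0,0,0,0,0,0.002,0]'

```text
clock: 24.22
position: [0.5406, -0.0419, 0.0713]
ee_rot: [0.721, 0.693, 0.001, 0.0]
ft_force: [-2.4, 0.1, 4.3]
grip_width: -0.001
grasp_force: 2.2
```

Request:
play_rows --plan '[0,0,0,0,0,0.0015,0,0,0,0,0,0,0.0015,0]'

```text
clock: 24.48
position: [0.5406, -0.0419, 0.0698]
ee_rot: [0.721, 0.693, 0.001, 0.0]
ft_force: [-0.7, -0.0, 1.6]
grip_width: -0.001
grasp_force: 1.0
```

The force dropped from 4.3 to 1.6 N, which is the click. I'll hold and go 1 mm further to make sure it is seated.

Request:
play_rows --plan '[0,0,0,0,0,0.001,0,0,0,0,0,0,0.001,0,0,0,0,0,0,0.001,0]'

```text
clock: 24.85
position: [0.5408, -0.0419, 0.0689]
ee_rot: [0.721, 0.693, 0.001, 0.0]
ft_force: [-0.5, 0.4, 1.2]
grip_width: -0.003
grasp_force: 1.0
```

Request:
play_rows --plan '[0,0,0,0,0,0.001,0,0,0,0,0,0,0.001,0]'

```text
clock: 25.1
position: [0.5407, -0.0419, 0.0679]
ee_rot: [0.721, 0.693, 0.001, 0.0]
ft_force: [-0.4, 0.4, 2.5]
grip_width: -0.005
grasp_force: 1.2
```

Request:
play_rows --plan '[0,0,0,0,0,0.0007,0,0,0,0,0,0,0.0007,0]'

```text
clock: 25.35
position: [0.5407, -0.0418, 0.0673]
ee_rot: [0.721, 0.693, 0.001, 0.0]
ft_force: [-0.1, -0.1, 2.6]
grip_width: 0.001
grasp_force: 1.4
```

Request:
play_rows --plan '[0,0,0,0,0,0.0007,0,0,0,0,0,0,0.0007,0]'

```text
clock: 25.6
position: [0.5407, -0.0418, 0.0665]
ee_rot: [0.721, 0.693, 0.001, 0.0]
ft_force: [-0.2, -0.3, 2.5]
grip_width: -0.001
grasp_force: 1.5
```

The force is creeping up rather than stopping hard, and by geometry the click is due near TCP z of 0.060. So the drop was only the catches going in. Continuing.

Request:
play_rows --plan '[0,0,0,0,0,0.001,0,0,0,0,0,0,0.001,0]'

```text
clock: 25.85
position: [0.5407, -0.0418, 0.0655]
ee_rot: [0.721, 0.693, 0.001, 0.0]
ft_force: [-1.0, -0.3, 3.6]
grip_width: -0.005
grasp_force: 1.5
```

Request:
play_rows --plan '[0,0,0,0,0,0.001,0,0,0,0,0,0,0.001,0]'

```text
clock: 26.1
position: [0.5406, -0.0419, 0.0644]
ee_rot: [0.721, 0.693, 0.001, 0.0]
ft_force: [-0.8, -0.6, 3.6]
grip_width: 0.004
grasp_force: 1.5
```

The force is steady at about 4 N: catches in, not yet snapped, as described. Continuing.

Request:
play_rows --plan '[0,0,0,0,0,0.001,0,0,0,0,0,0,0.001,0]'

```text
clock: 26.35
position: [0.5406, -0.0418, 0.0634]
ee_rot: [0.721, 0.693, 0.001, 0.0]
ft_force: [0.3, -0.4, 1.6]
grip_width: -0.0
grasp_force: 1.1
```

Request:
play_rows --plan '[0,0,0,0,0,0.001,0,0,0,0,0,0,0.001,0]'

```text
clock: 26.6
position: [0.5406, -0.0418, 0.0624]
ee_rot: [0.721, 0.693, 0.001, 0.0]
ft_force: [0.6, -0.0, 2.4]
grip_width: -0.003
grasp_force: 1.1
```

Request:
play_rows --plan '[0,0,0,0,0,0.001,0,0,0,0,0,0,0.001,0]'

```text
clock: 26.85
position: [0.5406, -0.0418, 0.0614]
ee_rot: [0.721, 0.693, 0.001, 0.0]
ft_force: [0.1, -0.0, 2.1]
grip_width: 0.001
grasp_force: 1.1
```

The force dropped to about 2 N and stays flat: the click. One small step to check, then open.

Request:
play_rows --plan '[0,0,0,0,0,0.0006,0,0,0,0,0,0,0.0006,0]'

```text
clock: 27.1
position: [0.5406, -0.0419, 0.0609]
ee_rot: [0.721, 0.693, 0.001, 0.0]
ft_force: [-1.1, -0.3, 1.3]
grip_width: -0.001
grasp_force: 1.1
```

Request:
play_rows --plan '[0,0,0,0,0,-0.008,0,0,0,0,0,0.001,-0.018,0,0,0,0,0,0.003,-0.03,0,0,0,0,0,0.005,-0.042,0,0,0,0,0,0.007,-0.054,0,0,0,0,0,0.01,-0.066,0,0,0,0,0,0.012,-0.078,0,0,0,0,0,0.013,-0.09,0,0,0,0,0,0.013,-0.105,0,0,0,0,0,0.013,-0.13,0,0,0,0,0,0.013,-0.16,0,0,0,0,0,0.013,-0.187,0,0,0,0,0,0.013,-0.187,0,0,0,0,0,0.013,-0.187,0]'

```text
clock: 28.85
position: [0.553, -0.0425, 0.2474]
ee_rot: [0.721, 0.693, 0.0, -0.0]
ft_force: [-0.1, 0.7, -0.7]
grip_width: 0.0
grasp_force: 0.0
```

```bash
python3 - <<'E'
from h import *
import pickle
o=status.get_obs();m=viewer.camera_model("wrist");im=viewer.camera("wrist")[:,:,::-1];cv2.imwrite("pics/w8.png",im)
m0,_=pickle.load(open("w7.pkl","rb"));im0=cv2.imread("pics/w7.png")
print(o["clock"],o["position"],o["ft_force"])
def wood(im,m):
    h=cv2.cvtColor(im,cv2.COLOR_BGR2HSV)[10:215,370:480];g=((h[...,0]>=7)&(h[...,0]<=13)&(h[...,1]>100)&(h[...,2]>140)).astype(np.uint8)
    n,l,s,c=cv2.connectedComponentsWithStats(g);k=1+s[1:,4].argmax();cs,_=cv2.findContours((l==k).astype(np.uint8),0,2)
    return s[k],cv2.boxPoints(cv2.minAreaRect(cs[0]))+[370,10]
def sleeve(im):
    g=(cv2.cvtColor(im,cv2.COLOR_BGR2GRAY)[180:270,270:430]<28).astype(np.uint8);n,l,s,c=cv2.connectedComponentsWithStats(g);k=1+s[1:,4].argmax();return s[k]+[270,180,0,0,0]
for i,M in((im0,m0),(im,m)):
    s,b=wood(i,M);print(s,b.round(1).tolist(),"sleeve",sleeve(i),"stud px",proj(M,[.65,-.0456,.066]))
    # expected wood corners for loose / seated
for nm,zj,zr in(("loose",.061,.0485),("seated",.050,.050)):
    ax=np.array([.042,.999]);nx=np.array([.999,-.042])
    def P(x,y): 
        d=x+.075;return np.r_[np.array([.65,-.0456])+ax*d+nx*y,.01+zj+(zr-zj)*d/.11]
    print(nm,[proj(m,P(x,y)).round(1).tolist() for x in(-.05,.085) for y in(-.02,.02)])
E
```

```text
28.85 [ 0.55299644 -0.04252684  0.24744971] [-0.14052626  0.73777702 -0.67884246]
[ 33 108  44  70 967] [[402.7, 186.0], [404.5, 118.0], [447.7, 119.1], [445.9, 187.1]] sleeve [ 289  214  120   47 4144] stud px [420.78639538 215.04687218]
[  35   13   50  163 3677] [[404.4, 184.9], [410.0, 21.7], [455.1, 23.3], [449.4, 186.5]] sleeve [ 295  212  120   47 4141] stud px [425.63922721 213.62536282]
loose [[406.2, 186.7], [450.6, 186.8], [412.2, 23.9], [459.7, 24.0]]
seated [[404.2, 185.6], [447.6, 185.7], [414.3, 21.3], [462.8, 21.4]]
```

```bash
python3 - <<'E'
from h import *
for f in("w7","w8"):
    im=cv2.imread(f"pics/{f}.png").astype(float)
    g=cv2.GaussianBlur(im,(1,9),0)
    print(f)
    for r in(40,65,90,115,140,165,178):
        row=(g[r,:,2]-g[r,:,0]*0)/1; rat=g[r,:,1]/g[r,:,2]
        seg=rat[395:475];ok=np.where(seg<np.median(rat[412:440])+.03)[0]
        print(r,395+ok.min(),395+ok.max(),len(ok),round(float(np.median(rat[412:440])),3),im[r,412:440].mean(0).round())
E
```

```text
w7
40 406 454 49 0.687 [ 80. 128. 187.]
65 405 453 49 0.685 [ 79. 127. 186.]
90 396 451 51 0.685 [ 79. 127. 185.]
115 396 450 50 0.686 [ 79. 126. 184.]
140 395 448 48 0.687 [ 79. 126. 184.]
165 402 447 46 0.686 [ 79. 126. 184.]
178 401 445 45 0.685 [ 79. 127. 185.]
w8
40 407 455 49 0.682 [ 76. 121. 178.]
65 406 454 49 0.684 [ 75. 121. 176.]
90 405 452 48 0.681 [ 74. 120. 175.]
115 404 451 48 0.682 [ 74. 119. 175.]
140 396 449 50 0.682 [ 74. 119. 175.]
165 399 448 48 0.682 [ 74. 120. 175.]
178 403 446 44 0.682 [ 75. 120. 176.]
```

```bash
python3 - <<'E'
from h import *
w1=cv2.imread("pics/w1.png");w5=cv2.imread("pics/w5.png");print("level on table",w1[130:240,308:338].mean((0,1)),"held level",w5[120:280,285:355].mean((0,1)))
for f in("w7","w8"):print(f,cv2.imread(f"pics/{f}.png")[40:180,412:440].mean((0,1)))
E
```

```text
level on table [ 62.40757576 101.3730303  151.16030303] held level [ 71.40482143 114.98160714 169.35616071]
w7 [ 79.0877551  126.77397959 184.75663265]
w8 [ 74.59540816 119.78316327 175.58163265]
```

Request:
play_rows --plan '[0,0,0,0,0.05,-0.01,0,0,0,0,0,0.1,-0.01,0,0,0,0,0,0.15,-0.01,0,0,0,0,0,0.19,-0.01,0,0,0,0,0,0.19,-0.01,0,0,0,0,0,0.19,-0.01,0,0,0,0,0,0.19,-0.01,0]'

```text
clock: 29.78
position: [0.7426, -0.0503, 0.2588]
ee_rot: [0.721, 0.693, 0.001, 0.0]
ft_force: [-0.6, -0.6, -0.3]
grip_width: -0.0
grasp_force: 0.0
```

```bash
python3 - <<'E'
from h import *
o=status.get_obs();m=viewer.camera_model("wrist");im=viewer.camera("wrist")[:,:,::-1];cv2.imwrite("pics/w9.png",im)
print(o["clock"],o["position"])
ax=np.array([.042,.999]);nx=np.array([.999,-.042])
for nm,zj,zr in(("loose",.061,.0485),("seated",.050,.050)):
    def P(x,y): 
        d=x+.075;return np.r_[np.array([.65,-.0456])+ax*d+nx*y,.01+zj+(zr-zj)*d/.11]
    print(nm,[proj(m,P(x,y)).round(1).tolist() for x in(-.045,.08) for y in(-.02,.02)])
h=cv2.cvtColor(im,cv2.COLOR_BGR2HSV)
g=cv2.GaussianBlur(im.astype(np.float32),(1,9),0)
for r in(30,60,90,120,150,170,178):
    print(r,(g[r,200:275,1]/g[r,200:275,2]*100).round().astype(int).tolist())
E
```

```text
29.775 [ 0.74260188 -0.05027613  0.25881745]
loose [[198.5, 179.6], [241.7, 179.6], [191.3, 33.6], [237.1, 33.7]]
seated [[201.0, 178.7], [243.4, 178.8], [188.7, 31.5], [235.5, 31.6]]
30 [68, 68, 68, 68, 68, 68, 69, 69, 69, 69, 69, 68, 68, 68, 68, 68, 68, 68, 68, 68, 69, 69, 69, 69, 69, 69, 69, 69, 69, 68, 67, 69, 72, 74, 75, 75, 76, 76, 76, 75, 75, 75, 75, 75, 75, 75, 75, 74, 75, 75, 75, 75, 75, 75, 75, 75, 75, 75, 75, 75, 75, 75, 75, 75, 74, 75, 75, 74, 75, 75, 74, 74, 74, 74, 74]
60 [68, 68, 68, 68, 68, 69, 69, 69, 69, 68, 68, 68, 68, 68, 68, 69, 69, 68, 68, 68, 69, 69, 69, 69, 69, 69, 69, 69, 69, 69, 69, 68, 67, 67, 70, 72, 75, 76, 76, 76, 76, 75, 75, 75, 75, 75, 75, 75, 75, 74, 74, 74, 75, 75, 74, 75, 75, 75, 75, 75, 75, 75, 75, 75, 75, 75, 75, 75, 75, 75, 75, 74, 74, 74, 74]
90 [68, 68, 68, 68, 68, 68, 68, 68, 68, 68, 68, 69, 69, 69, 69, 69, 68, 69, 69, 69, 69, 69, 69, 69, 69, 69, 69, 69, 69, 69, 69, 69, 69, 69, 68, 67, 67, 79, 90, 90, 78, 74, 75, 75, 75, 75, 75, 75, 75, 74, 74, 74, 74, 75, 74, 74, 74, 74, 74, 74, 75, 75, 75, 75, 75, 75, 75, 75, 74, 75, 75, 75, 75, 74, 74]
120 
[... 515 characters left out ...]
4, 74, 74, 74, 74, 74, 74, 74, 74, 74, 74, 74, 74, 74, 74, 74, 74, 74, 75, 75, 75, 75, 74]
170 [74, 70, 68, 68, 68, 68, 68, 68, 68, 68, 68, 68, 68, 68, 68, 68, 68, 68, 68, 68, 68, 69, 68, 69, 69, 68, 68, 69, 68, 68, 68, 69, 69, 69, 69, 69, 69, 69, 69, 69, 69, 68, 67, 69, 78, 85, 86, 85, 85, 84, 85, 84, 85, 85, 85, 85, 85, 84, 84, 84, 84, 84, 84, 84, 84, 84, 84, 84, 84, 84, 84, 84, 83, 83, 84]
178 [77, 70, 68, 68, 68, 68, 68, 68, 68, 68, 68, 68, 68, 68, 68, 68, 68, 68, 68, 68, 69, 69, 69, 69, 68, 68, 69, 68, 68, 69, 68, 69, 69, 69, 69, 69, 69, 69, 69, 70, 69, 69, 68, 67, 74, 87, 92, 93, 92, 93, 93, 93, 92, 92, 92, 93, 93, 93, 93, 93, 93, 93, 93, 93, 93, 92, 93, 92, 93, 92, 93, 93, 93, 93, 93]
```

The near edges, at 201.3 and 243.8 px, match the seated prediction (201.0 / 243.4) and not the loose one (198.5 / 241.7). Handing in.

```bash
python3 -c "
from workcell import manip
print(manip.hand_in())"
```

```text
the job is handed in; nothing more can be done
None
```

I put the stick on the stud, let it go and pressed the handle until the catches clicked. The pliers then sprang open with the plate appearing fully seated in the last wrist picture, and I handed the job in at about 30 s; no verdict came back.

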